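Pack kit boxes into the marked corner of a lab tray

TASK

The blue-lidded kit box has been left loose in the grey tray: push it fully home into the tray's yellow-marked corner, long side along the tray's long wall, and let go of it. Then take the orange-lidded box from the bench and pack it flat in the tray along the same long wall, end to end and snug against the blue box, with the blue box still home in its corner. Leave the green-lidded box where it is.

Things in the scene. Friction and masses are not known exactly. Their poses are not given: they have to be found in the camera images.
- tray_corner (a point): inner corner of the grey tray whose rim is marked yellow, a point on the tray's inner floor where the two walls meet. The tray is fixed; its inside is 130 mm (x) by 230 mm (y), and extends from this point towards -x and -y of this frame: one wall's inner face is the plane x = 0 (the long wall, which runs along y), the other's is y = 0 (the short wall). The walls are 6 mm thick and rise 14 mm above the inner floor, which is 6 mm above the bench. z up.
- blue_box: kit box, white plastic with a blue lid, 54 mm (its x) by 84 mm (its y) by 65 mm high, rigid, about 0.13 to 0.25 kg; a small blank paper label on the lid. Origin: centre of its underside, z up. It starts standing loose in the tray, its y within about 20 degrees of the tray's y, away from the marked corner.
- orange_box: kit box, white plastic with an orange lid, 54 mm (its x) by 84 mm (its y) by 65 mm high, rigid, about 0.13 to 0.25 kg; a small blank paper label on the lid. Origin: centre of its underside, z up. It starts standing on the bench beside the tray.
- green_box: kit box, white plastic with a green lid, 54 mm (its x) by 84 mm (its y) by 65 mm high, rigid, about 0.13 to 0.25 kg; a small blank paper label on the lid. Origin: centre of its underside, z up. A bystander on the bench, not to be moved.

How it is judged:
By the outcome, as a careful person would: the job done as asked, in the order asked, and still so for the second after the job is handed in, with the robot touching nothing.
It also fails if it takes over 53 s, if anything falls off the work surface, if the arm or the gripper's body presses on something with over 40 N, if the wrist force passes 120 N, or if a joint passes its speed limit or range.

ROBOT

A 7-joint arm with a two-finger parallel gripper is mounted at the origin on the work surface. World frame = base frame: x ahead of the robot, y to its left, z up, the work surface at z = 0. Lengths are in m, angles in rad, forces in N, time in s.
With the tool pointing down it reaches from about 0.4 to 0.875 m from the base axis. Payload 6.5 kg.
Tool frame: the origin (TCP) lies midway between the tips of the shut fingers; the grasp point (between the pads) lies 19 mm behind it; z points along the fingers, x is the direction in which the jaws open and shut, and the axes are right-handed (so a half turn about z gives the same grasp; the last joint's range is limited). The gripper opens to 88 mm and grips with 3 to 60 N. Pads are 18 mm wide; open, the fingers measure 123 mm over their backs; the gripper's body (75 mm by 187 mm) begins 45 mm behind the grasp point.
Start: joints at [1.272, 0.536, -0.004, 1.538, 0.003, 1.067, -0.071], TCP at [0.15, -0.632, 0.239] pointing down, gripper open.
Joint ranges: [-2.7, 2.7], [-0.37, 2.16], [-1.27, 1.26], [0.24, 2.4], [-1.31, 4.45], [0.19, 1.91], [-2.76, 2.76]. Speed limits (rad/s): [2.39, 2.39, 3.14, 3.14, 3.14, 3.14, 3.14].

INTERFACE

Orientations are given as a unit quaternion [x, y, z, w].
In Python, from rig import ctrl, claw, planner, monitor, viewer, close_job, boxes_of, outline_of, place_of gives the robot as it stands. Calls block until the motion is done:
- ctrl.move_pose(position, orientation): joint-space move of the TCP to a pose.
- ctrl.move_l(position, ori=None, rate=0.15, threshold=None): straight line of the TCP; ori=None keeps the orientation; rate is the mean speed in m/s. With threshold (N) it stops when the force on the tool has changed by that much, and returns True; else False.
- ctrl.move_j(angles): joint-space move.
- claw.grip(opening, grip_force=None): finger opening in m; grip_force is the grip in N (None keeps the last); returns when the fingers have stopped.
- ctrl.hold(seconds).
- planner.solve_ik(position, orientation): joint angles nearest the present ones, or None.
- monitor.get_obs(): the state.
- viewer.read_camera(name): name is "scene" or "top"; returns the picture (420x560x3 uint8, red, green, blue); there is no depth.
- viewer.camera_params(name): a dict with "mtx" (3x3 intrinsics, pixels), "D" ([k1, k2, p1, p2, k3] as OpenCV has them; the pictures are not rectified), "R" (3x3) and "t" (3): a world point X has camera coordinates R X + t. Camera axes: x right, y down, z forward; pixel columns grow to the right and rows downward; lengths in m; the calibration is good to about 2 mm. A picture is of the moment at which its call begins. camera_params takes no time and is no camera call.
A pose or a line that the arm cannot do raises ctrl.MotionError and nothing moves.
- close_job(): hands the job in, once; it reports no verdict.
Trained networks look in the newest picture that a camera, given by its name, has taken for a name from the list of things; names that differ only in an ending like _2 or _b are one class to them, and where a whole thing is asked for, a point or a joint stands for the part that bears it (a point fixed in the world has none). Each returns a list of dicts, best first, with "conf" (0 to 1); they miss things now and then, are a little off and sometimes report something else, mostly with a low value. They report only what shows in the picture. A call takes as long as a camera call.
- boxes_of(camera, name): "xyz" ([x, y, z] in m, in world coordinates, good to about 4 mm: the middle of the surface that is visible of it).
- outline_of(camera, name): "mask" (420x560 bool, what is visible of it).
- place_of(camera, name): "xyz" ([x, y, z] in m, in world coordinates, good to about 4 mm: a listed point, or the origin of a listed thing).
The state is a dict: "clock": time; "qpos": joint angles; "joint_vel": joint speeds; "joint_efforts": joint torques, N m; "position": TCP position; "ee_rot": TCP orientation; "wrist_force": force on the tool from outside, world axes, zero at the start; "ft_torque": the same for the moment, N m; "finger_gap": finger opening in m.
Only numpy, scipy, OpenCV 4.12 (cv2) and the standard library are available. Lean on these libraries where they do the work, as an engineer would, in place of code of your own. Each camera call takes 0.05 s, during which the arm holds its last target.

## Working session

There is one attempt and no reset: what is moved stays moved. The work goes in short steps, each a Python script; the robot and the scene stay as the last script left them, time stands still between calls to the robot, and variables do not carry over. Pictures are saved under pics/ and viewed, and the job is handed in when it is done.

```bash
ls; mkdir -p pics; python3 - <<'E'
from rig import *
import cv2,numpy as np
for c in ["scene","top"]:
    im=viewer.read_camera(c); cv2.imwrite(f"pics/a_{c}.png",im[:,:,::-1])
    p=viewer.camera_params(c); print(c,p)
    for n in ["tray_corner","blue_box","orange_box","green_box"]:
        r=place_of(c,n); print(n,[(np.round(d["xyz"],4),round(d["conf"],2)) for d in r])
print(monitor.get_obs())
E
```

```text
pics
scene {'mtx': array([[403.23376163,   0.        , 277.87770494],
       [  0.        , 403.23376163, 211.7159399 ],
       [  0.        ,   0.        ,   1.        ]]), 'D': array([-0.12255935,  0.        ,  0.        ,  0.        ,  0.        ]), 'R': array([[ 0.79429425,  0.60738682, -0.01333801],
       [ 0.40964446, -0.55165651, -0.72654423],
       [-0.44865139,  0.57162606, -0.68699024]]), 't': array([-0.44953732, -0.19830087,  1.18619495])}
tray_corner [(array([0.616 , 0.2749, 0.0037]), 0.84)]
blue_box [(array([0.534 , 0.133 , 0.0126]), 0.59)]
orange_box [(array([ 0.4798, -0.0978, -0.0022]), 0.8)]
green_box [(array([ 4.556e-01, -3.080e-01, -4.000e-04]), 0.88), (array([0.5369, 0.1361, 0.0095]), 0.59)]
top {'mtx': array([[511.16700917,   0.        , 273.08511323],
       [  0.        , 511.16700917, 212.95063197],
       [  0.        ,   0.        ,   1.        ]]), 'D': array([0.00124743, 0.        , 0.        , 0.        , 0.        ]), 'R': array([[ 0.16074139, -0.98699406,  0.00222082],
       [-0.96597745, -0.15777973, -0.20492222],
       [ 0.20260742,  0.03079422, -0
[... 290 characters left out ...]
': 0.5, 'qpos': array([ 1.27177694,  0.53644742, -0.00440729,  1.53792686,  0.0026324 ,
        1.06727757, -0.07118666]), 'joint_vel': array([-0.00020612, -0.00022378,  0.001432  , -0.00396293, -0.00020095,
        0.00041978, -0.00153217]), 'joint_efforts': array([-8.31948037e-04, -5.70467806e+01,  9.89012271e-01, -2.51710618e+01,
       -5.62523981e-02,  1.18591200e-02,  4.62196579e-05]), 'position': array([ 0.14995959, -0.63244507,  0.23867458]), 'ee_rot': array([ 7.84471685e-01, -6.20164635e-01, -3.70748872e-05,  6.89448813e-06]), 'wrist_force': array([ 0.25447354, -0.20598954, -0.91351437]), 'ft_torque': array([-0.01539303, -0.02990202, -0.00813887]), 'finger_gap': 0.08808682540745776}
```

View pics/a_top.png

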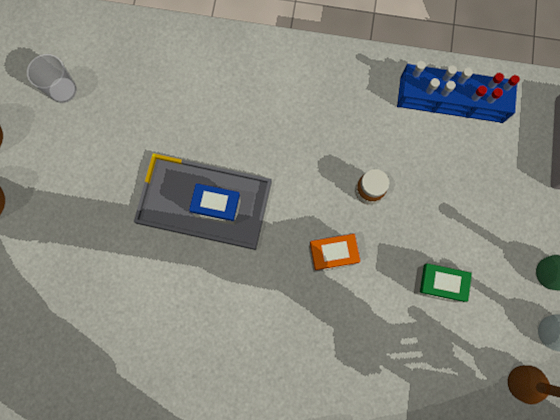

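View pics/a_scene.png

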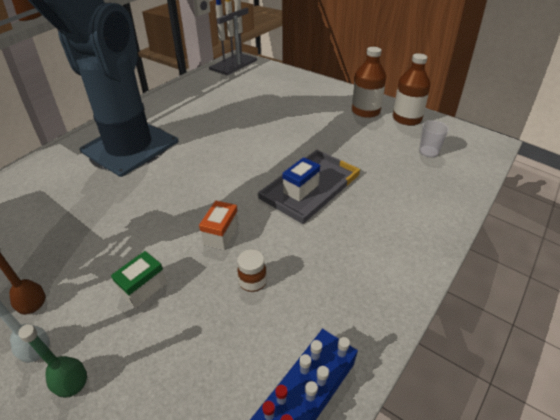

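Top view: the tray's yellow corner is at (152,157). The blue lid is at (215,202), orange at (335,251), green at (446,282), and there is a jar at (374,185). Next I'll measure the yaws.

```bash
cat > h.py <<'E'
from rig import *
import cv2,numpy as np
def unproj(c,px,z):
    p=viewer.camera_params(c); R,t=np.array(p["R"]),np.array(p["t"])
    u=cv2.undistortPoints(np.array(px,float).reshape(-1,1,2),p["mtx"],p["D"]).reshape(-1,2)
    d=np.c_[u,np.ones(len(u))]@R; o=-R.T@t
    return o+d*((z-o[2])/d[:,2])[:,None]
def proj(c,X):
    p=viewer.camera_params(c)
    return cv2.projectPoints(np.array(X,float).reshape(-1,1,3),cv2.Rodrigues(np.array(p["R"]))[0],np.array(p["t"]),p["mtx"],p["D"])[0].reshape(-1,2)
HUE={"blue":(100,130),"orange":(3,18),"green":(50,85)}
def lid(im,c,name,near,zt):
    hsv=cv2.cvtColor(im,cv2.COLOR_RGB2HSV); a,b=HUE[name]
    m=((hsv[...,0]>=a)&(hsv[...,0]<=b)&(hsv[...,1]>110)&(hsv[...,2]>40)).astype(np.uint8)
    u=proj(c,[[near[0],near[1],zt]])[0]
    n,l,st,ce=cv2.connectedComponentsWithStats(m)
    i=1+np.argmin([np.hypot(*(ce[k]-u))+(1e3 if st[k,4]<80 else 0) for k in range(1,n)])
    cs=max(cv2.findContours((l==i).astype(np.uint8),cv2.RETR_EXTERNAL,cv2.CHAIN_APPROX_NONE)[0],key=len)
    return cs.reshape(-1,2),(l==i)
def boxc(cx,cy,yaw,a=.054,b=.084):
    c,s=np.cos(yaw),np.sin(yaw)
    return np.array([[cx+c*x*a/2-s*y*b/2,cy+s*x*a/2+c*y*b/2] for x,y in [(1,1),(-1,1),(-1,-1),(1,-1)]])
def fit(im,c,name,near,zt,yaw0=0.,lidh=0.012,fixh=False):
    """fit silhouette of the coloured lid (prism) to mask: cx,cy,yaw"""
    from scipy.optimize import minimize
    cs,m=lid(im,c,name,near,zt)
    hull=cv2.convexHull(cs); x0,y0=cs.min(0)-12; x1,y1=cs.max(0)+12; S=8
    tgt=np.zeros((im.shape[0],im.shape[1]),np.uint8); cv2.fillConvexPoly(tgt,hull,1)
    T=cv2.resize(tgt[y0:y1,x0:x1].astype(np.float32),None,fx=S,fy=S,interpolation=cv2.INTER_LINEAR)
    def cost(v):
        q=boxc(v[0],v[1],v[2]); P=np.r_[np.c_[q,[zt]*4],np.c_[q,[zt-v[3]]*4]]
        u=(proj(c,P)-[x0,y0]+0.5)*S-.5
        h=cv2.convexHull(np.round(u*16).astype(np.int32))
        I=np.zeros(T.shape,np.float32); cv2.fillConvexPoly(I,h,1.,shift=4,lineType=cv2.LINE_8)
        return np.abs(I-T).sum()/S/S
    best=None
    for y in (yaw0-.2,yaw0,yaw0+.2):
        s0=np.array([near[0],near[1],y,lidh])
        sim=np.vstack([s0]+[s0+d for d in np.diag([.006,.006,.1,.006])])
        r=minimize(cost,s0,method="Nelder-Mead",options=dict(initial_simplex=sim,xatol=1e-5,fatol=1e-3,maxiter=600))
        if best is None or r.fun<best.fun: best=r
    return best.x,best.fun,m.sum()
E
python3 - <<'E'
from h import *
for c in ["top","scene"]:
    im=cv2.imread(f"pics/a_{c}.png")[:,:,::-1].copy()
    for n,near,z,y0 in [("blue",(.533,.134),.071,-.0),("orange",(.4805,-.0985),.065,0.),("green",(.455,-.307),.065,0.)]:
        print(c,n,fit(im,c,n,near,z,y0), )
im=cv2.imread("pics/a_top.png"); cv2.imwrite("pics/a_crop.png",cv2.resize(im[140:260,120:280],None,fx=5,fy=5,interpolation=cv2.INTER_CUBIC))
E
```

```text
top blue (array([ 0.5345882 ,  0.13599628, -0.0457143 ,  0.01885685]), np.float64(51.8931884765625), np.int64(920))
top orange (array([ 0.47885096, -0.09859334,  0.32868281,  0.0216512 ]), np.float64(58.041259765625), np.int64(954))
top green (array([ 0.45508991, -0.30420704, -0.03971846,  0.00897885]), np.float64(62.5242919921875), np.int64(930))
scene blue (array([ 0.53519512,  0.13434713, -0.0322681 ,  0.01639558]), np.float64(42.6141357421875), np.int64(464))
scene orange (array([ 0.479074  , -0.09899135,  0.34035056,  0.01823893]), np.float64(45.6162109375), np.int64(668))
scene green (array([ 0.45784982, -0.30643745, -0.05981072,  0.01321297]), np.float64(69.353759765625), np.int64(751))
```

View pics/a_crop.png

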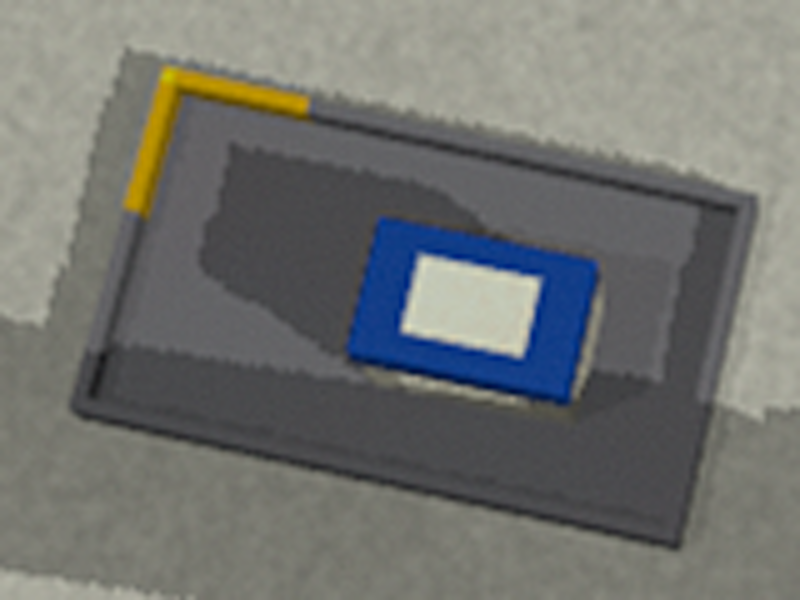

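The crop shows the tray's outer rim corners at about (165,68), (757,197), (680,545) and (75,408). The blue box is nearly parallel to the tray.

```bash
python3 - <<'E'
from h import *
px=(np.array([[165,68],[757,197],[684,540],[75,402]])+.5)/5-.5+[120,140]
W=unproj("top",px,.02)[:,:2]; print(W)
from scipy.optimize import least_squares
L=np.array([[.006,.006],[.006,-.236],[-.136,-.236],[-.136,.006]])
def T(v,L): 
    c,s=np.cos(v[2]),np.sin(v[2]); return L@np.array([[c,s],[-s,c]])+v[:2]
r=least_squares(lambda v:(T(v,L)-W).ravel(),[.616,.275,0]); v=r.x; print(v,r.fun.reshape(-1,2)*1e3)
for c in ["top","scene"]:
    im=cv2.imread(f"pics/a_{c}.png"); k=4
    def dl(Q,z,col):
        global im
    big=cv2.resize(im,None,fx=k,fy=k,interpolation=cv2.INTER_CUBIC)
    for Q,z,col in [(T(v,L),.02,(0,0,255)),(T(v,L-np.sign(L)*0-np.array([[.006,.006],[.006,-.006],[-.006,-.006],[-.006,.006]])),.006,(255,255,0)),
      (boxc(.535,.135,-.04),.071,(0,255,0)),(boxc(.479,-.0988,.334),.065,(0,255,0)),(boxc(.456,-.306,-.05),.065,(0,0,255))]:
        u=proj(c,np.c_[Q,[z]*4]); cv2.polylines(big,[np.round((u+.5)*k*16-8).astype(np.int32)],True,col,1,cv2.LINE_AA,shift=4)
    cv2.imwrite(f"pics/b_{c}.png",big[140*k:300*k,125*k:325*k] if c=="top" else big[140*k:290*k,170*k:370*k])
    cv2.imwrite(f"pics/b2_{c}.png",big[220*k:310*k,300*k:480*k] if c=="top" else big[190*k:310*k,100*k:300*k])
E
```

```text
[[0.62074167 0.28134484]
 [0.60628134 0.04043493]
 [0.46755489 0.04603221]
 [0.48264165 0.28748512]]
[ 0.61568911  0.27497414 -0.0564451 ] [[ 1.2763699  -0.71874445]
 [ 2.0842439  -1.42342812]
 [-0.96315976  0.99024732]
 [-2.39745404  1.15192525]]
```

View pics/b_top.png

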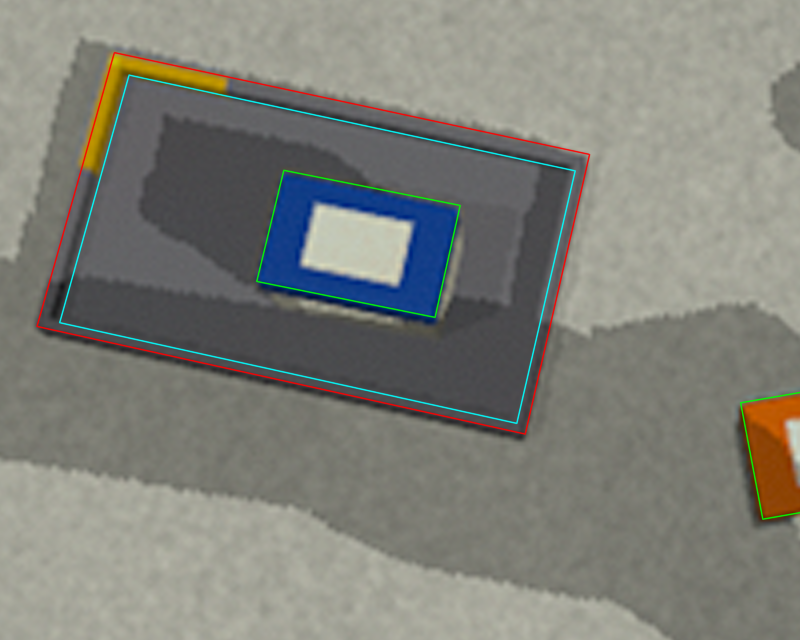

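View pics/b_scene.png

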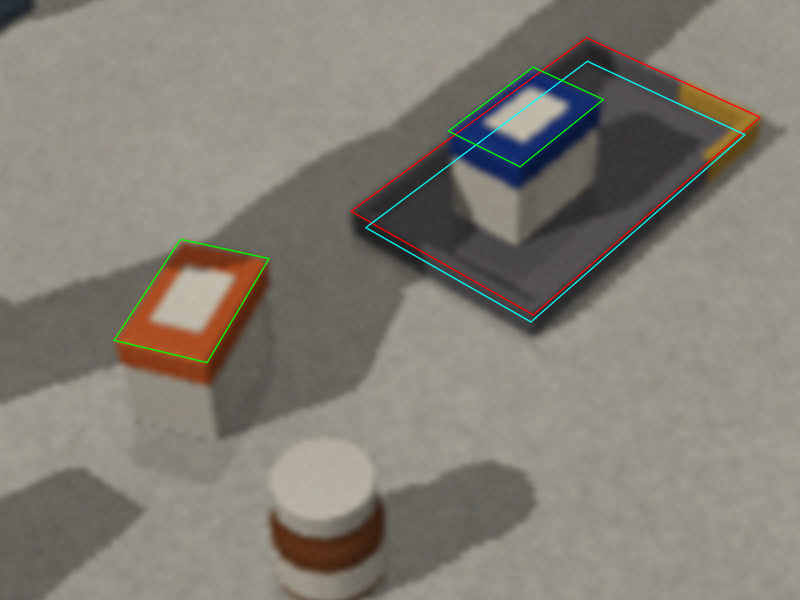

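View pics/b2_top.png

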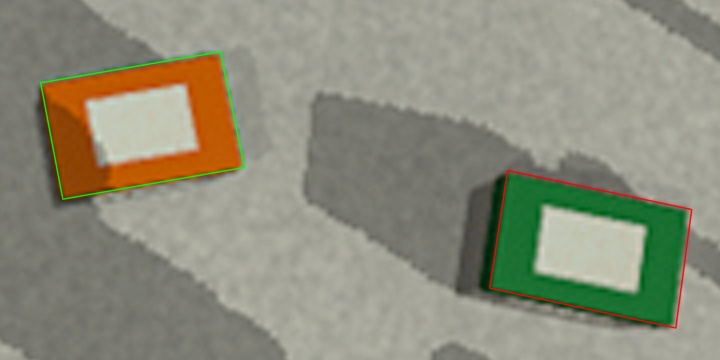

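```bash
cat >> h.py <<'E'
TR=np.array([.6157,.2750,-.058])
def t2w(x,y): 
    c,s=np.cos(TR[2]),np.sin(TR[2]); return [TR[0]+c*x-s*y,TR[1]+s*x+c*y]
def w2t(X,Y):
    c,s=np.cos(TR[2]),np.sin(TR[2]); dx,dy=X-TR[0],Y-TR[1]; return np.array([c*dx+s*dy,-s*dx+c*dy])
def q(th): return [float(np.cos(th/2)),float(np.sin(th/2)),0.,0.]
def st(tag=""):
    o=monitor.get_obs(); p=o["position"]; print(tag,"t%.2f"%o["clock"],"tray",np.round(w2t(p[0],p[1]),4),"z%.4f"%p[2],"F",np.round(o["wrist_force"],1),"gap%.4f"%o["finger_gap"])
def tl(x,y,z,th=TR[2],rate=.15,thr=None):
    return ctrl.move_l([*t2w(x,y),z],q(th) if th is not None else None,rate=rate,threshold=thr)
E
python3 - <<'E'
from h import *
b=w2t(.535,.135); print(b)
th=-.045
p=t2w(*b)
for z in (.2,.03): print(planner.solve_ik([*p,z],q(th)))
ctrl.move_pose([*p,.13],q(th)); st("above")
ctrl.move_l([*p,.028],rate=.15,threshold=8); st("down")
claw.grip(0.045,10); st("grip")
r=tl(b[0],-.030,.0285,rate=.08,thr=7); st(r)
E
```

```text
[-0.07244885 -0.14444256]
[ 0.41184488  0.64280811 -1.02984362  1.79546357  0.62546     1.07100028
 -0.89331965]
[ 0.03402364  0.73976113 -0.48030458  1.89041441  0.54533975  0.64409792
 -0.83003104]
above t3.53 tray [-0.072  -0.1454] z0.1299 F [ 0.6 -0.4 -0.6] gap0.0880
down t4.37 tray [-0.0719 -0.144 ] z0.0287 F [-0.1 -0.4  0.1] gap0.0881
grip t4.97 tray [-0.0725 -0.1445] z0.0282 F [-2.1  0.3  3.3] gap0.0539
True t6.17 tray [-0.0731 -0.0399] z0.0280 F [ 0.1 -0.4  3.6] gap0.0538
```

```bash
python3 - <<'E'
from h import *
r=tl(-.010,-.041,.0285,rate=.06,thr=7); st(r)
im=viewer.read_camera("top"); cv2.imwrite("pics/c_top.png",cv2.resize(im[130:270,120:320,::-1],None,fx=4,fy=4,interpolation=cv2.INTER_CUBIC))
im=viewer.read_camera("scene"); cv2.imwrite("pics/c_scene.png",cv2.resize(im[100:250,220:420,::-1],None,fx=4,fy=4,interpolation=cv2.INTER_CUBIC))
E
```

```text
True t6.92 tray [-0.0291 -0.0418] z0.0275 F [-4.1 -0.6  5.1] gap0.0540
```

View pics/c_top.png

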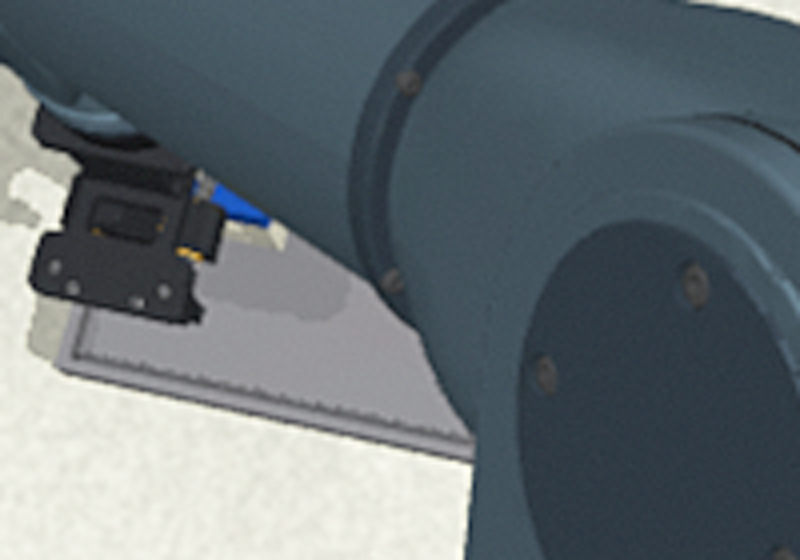

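View pics/c_scene.png

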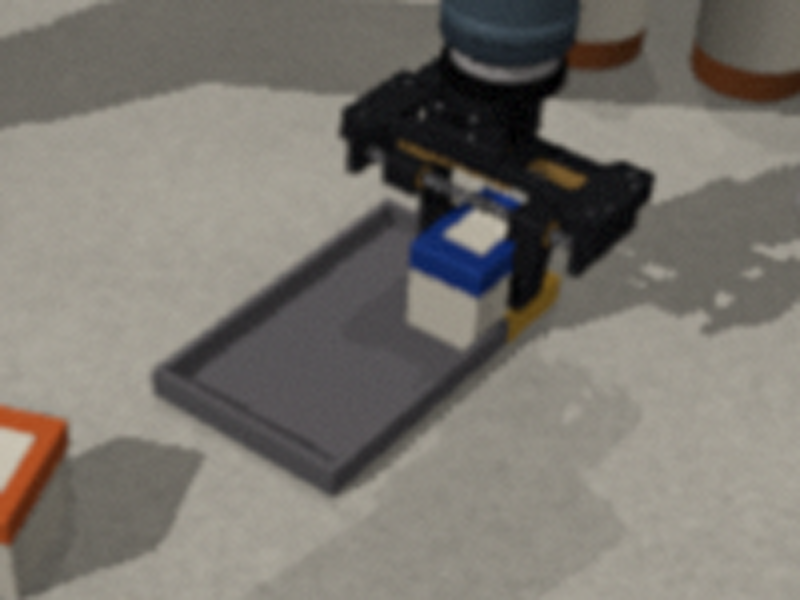

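The scene view shows the blue box in the yellow corner area, still gripped, with the gripper at crop (500,200). The top view is blocked by the arm. I'll release it and seat it with low pushes from closed fingers.

```bash
python3 - <<'E'
from h import *
claw.grip(.080); st("open")
tl(-.03,-.042,.10,rate=.2); 
claw.grip(0.0)
tl(-.090,-.042,.10,rate=.2)
tl(-.090,-.042,.015,rate=.15,thr=8); st("low")
r=tl(-.040,-.042,.015,rate=.05,thr=8); st(("pushx",r))
tl(-.090,-.042,.015,rate=.2); 
tl(-.090,-.125,.015,rate=.2); tl(-.035,-.125,.015,rate=.2); st()
r=tl(-.033,-.070,.015,rate=.05,thr=8); st(("pushy",r))
tl(-.033,-.125,.015,rate=.2); st()
tl(-.05,-.17,.16,rate=.25)
p=[.479,-.0988]
ctrl.move_pose([*p,.13],q(.334)); st()
for c in ["top","scene"]:
    im=viewer.read_camera(c); cv2.imwrite(f"pics/d_{c}.png",im[:,:,::-1])
E
```

```text
open t7.58 tray [-0.0297 -0.0417] z0.0272 F [-0.1 -0.1  0.4] gap0.0800
low t10.46 tray [-0.0895 -0.0415] z0.0155 F [-0.5  0.  -0.1] gap0.0004
('pushx', True) t10.96 tray [-0.0748 -0.0419] z0.0152 F [-1.3 -0.6  1.3] gap0.0005
 t12.20 tray [-0.0351 -0.1229] z0.0150 F [-0.8 -0.7  0.8] gap0.0005
('pushy', True) t12.88 tray [-0.0343 -0.0941] z0.0148 F [-0.2 -0.3 -0.3] gap0.0003
 t13.18 tray [-0.0328 -0.1262] z0.0148 F [-0.1 -0.   0.3] gap0.0009
 t14.83 tray [-0.1143 -0.3795] z0.1298 F [ 0.9 -0.5 -0.3] gap0.0005
```

View pics/d_top.png

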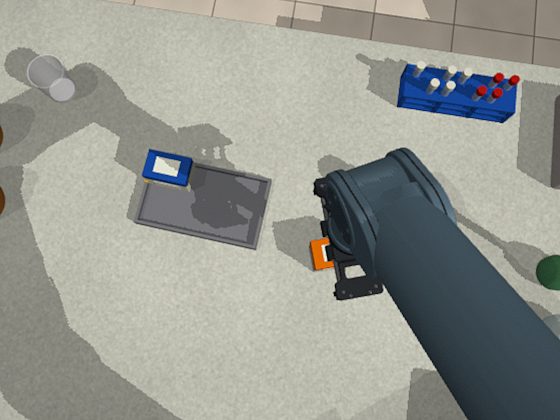

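View pics/d_scene.png

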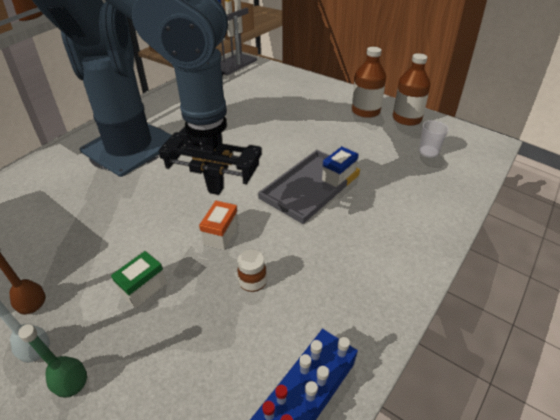

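Blue is in the corner at (167,167). I'll check how well it is seated.

```bash
python3 - <<'E'
from h import *
h=boxc(0,0,0)
cen=t2w(-.027,-.042)
for c in ["top","scene"]:
    im=cv2.imread(f"pics/d_{c}.png")
    x,f,n=fit(im[:,:,::-1].copy(),c,"blue",cen,.071,-.058); print(c,w2t(*x[:2]),x[2]-TR[2],x[3],f)
    k=8; big=cv2.resize(im,None,fx=k,fy=k,interpolation=cv2.INTER_CUBIC)
    for z,col in [(.071,(0,255,0)),(.006,(0,0,255))]:
        u=proj(c,np.c_[boxc(*cen,TR[2]),[z]*4]); cv2.polylines(big,[np.round((u+.5)*k*16-8).astype(np.int32)],True,col,1,cv2.LINE_AA,shift=4)
    u=u.mean(0).astype(int)*k; cv2.imwrite(f"pics/e_{c}.png",big[u[1]-320:u[1]+250,u[0]-300:u[0]+300])
E
```

```text
top [-0.02853929 -0.04148643] -0.005956556550593732 0.01392471951100577 53.4061279296875
scene [-0.02606517 -0.04425569] 0.006878315336531195 0.01466973155638865 38.82275390625
```

View pics/e_top.png

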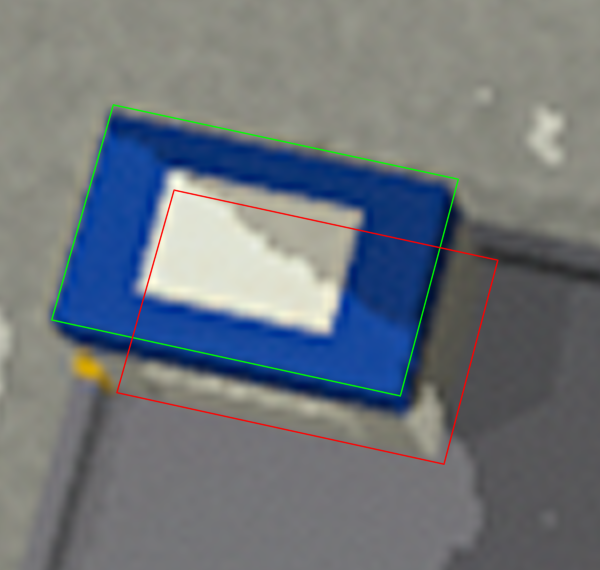

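View pics/e_scene.png

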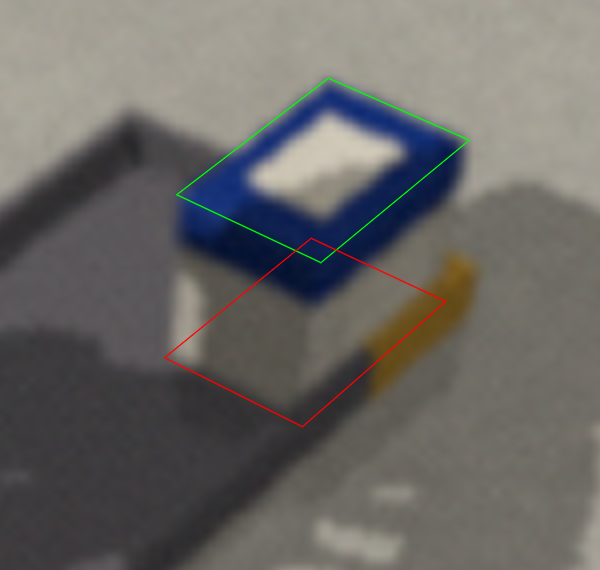

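The estimates leave about 2 mm of doubt in x. I'll do one firmer confirming push each way before taking the orange box.

```bash
python3 - <<'E'
from h import *
ctrl.move_pose([*t2w(-.092,-.060),.12],q(TR[2]))
tl(-.092,-.042,.014,rate=.2)
r=tl(-.050,-.042,.014,rate=.04,thr=20); st(("pushx",r)); ctrl.hold(.1); st()
tl(-.090,-.042,.014,rate=.2); 
tl(-.090,-.120,.014,rate=.25); tl(-.030,-.120,.014,rate=.25)
r=tl(-.030,-.070,.014,rate=.04,thr=20); st(("pushy",r)); ctrl.hold(.1); st()
tl(-.030,-.12,.014,rate=.2)
tl(-.05,-.17,.16,rate=.3)
im=viewer.read_camera("scene"); cv2.imwrite("pics/f_scene.png",im[:,:,::-1])
x,f,n=fit(im,"scene","blue",t2w(-.027,-.042),.071,-.058); print(w2t(*x[:2]),x[2]-TR[2],x[3],f)
st()
E
```

```text
('pushx', True) t17.44 tray [-0.0749 -0.042 ] z0.0140 F [-2.9  0.   0.8] gap0.0003
 t17.54 tray [-0.075  -0.0421] z0.0138 F [-1.8  1.   1.3] gap0.0006
('pushy', True) t19.41 tray [-0.0303 -0.0944] z0.0136 F [ 0.7 -0.2 -0.2] gap0.0001
 t19.51 tray [-0.0306 -0.0945] z0.0133 F [-0.2 -0.3  0.5] gap0.0002
[-0.02606517 -0.04425569] 0.006878315336531195 0.01466973155638865 38.82275390625
 t20.50 tray [-0.0508 -0.1695] z0.1589 F [0.  0.6 0.4] gap0.0003
```

The stop points match to within 0.3 mm at 8 N and 20 N, so blue is hard against both walls. Now the orange box.

```bash
python3 - <<'E'
from h import *
p=[.479,-.0988]; th=.334
claw.grip(.088)
ctrl.move_pose([*p,.12],q(th)); 
ctrl.move_l([*p,.024],rate=.15,threshold=8); st("down")
claw.grip(.045,15); st("grip")
ctrl.move_l([*p,.09],rate=.15); st("lift")
ctrl.move_pose([*t2w(-.045,-.142),.09],q(TR[2])); st("over")
im=viewer.read_camera("scene"); cv2.imwrite("pics/g_scene.png",cv2.resize(im[100:250,220:420,::-1],None,fx=4,fy=4,interpolation=cv2.INTER_CUBIC))
E
```

```text
down t23.52 tray [-0.1141 -0.3804] z0.0246 F [0.7 0.4 0. ] gap0.0876
grip t24.12 tray [-0.1149 -0.3814] z0.0241 F [-1.5 -0.5  3.9] gap0.0539
lift t24.72 tray [-0.1152 -0.3814] z0.0894 F [-0.4  0.6 -2.7] gap0.0538
over t25.70 tray [-0.0454 -0.144 ] z0.0889 F [ 0.2 -0.5 -1.8] gap0.0540
```

View pics/g_scene.png

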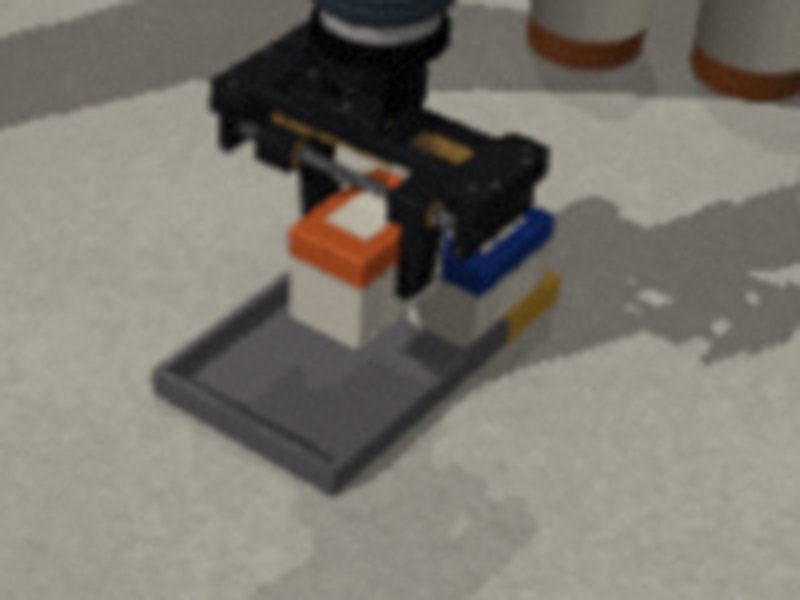

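The orange box hangs level, aligned and clear of blue. I'll lower it and slide it in.

```bash
python3 - <<'E'
from h import *
tl(-.045,-.144,.045,rate=.15)
r=tl(-.045,-.144,.027,rate=.04,thr=4); st(("floor",r))
z=monitor.get_obs()["position"][2]
r=tl(-.015,-.144,z,rate=.05,thr=7); st(("x",r))
x=w2t(*monitor.get_obs()["position"][:2])[0]
r=tl(x-.001,-.115,z,rate=.05,thr=7); st(("y",r))
claw.grip(.080); st("open")
tl(-.032,-.130,.10,rate=.25); claw.grip(0.)
tl(-.092,-.126,.10,rate=.25); tl(-.092,-.126,.014,rate=.2)
r=tl(-.050,-.126,.014,rate=.04,thr=10); st(("pushx",r))
tl(-.092,-.126,.014,rate=.25); tl(-.092,-.205,.014,rate=.25); tl(-.030,-.205,.014,rate=.25); st()
r=tl(-.030,-.150,.014,rate=.04,thr=12); st(("pushy",r))
tl(-.030,-.205,.014,rate=.2)
tl(-.035,-.205,.15,rate=.3); st()
ctrl.move_pose([.42,-.10,.25],q(-.2)); st()
for c in ["top","scene"]:
    im=viewer.read_camera(c); cv2.imwrite(f"pics/h_{c}.png",im[:,:,::-1])
    for n,ce,z in [("blue",(-.027,-.042),.071),("orange",(-.027,-.126),.071)]:
        x,f,_=fit(im,c,n,t2w(*ce),z,-.058); print(c,n,w2t(*x[:2]),x[2]-TR[2],x[3],f)
E
```

```text
('floor', True) t26.62 tray [-0.0446 -0.144 ] z0.0294 F [0.1 0.9 0. ] gap0.0537
('x', True) t26.82 tray [-0.0444 -0.144 ] z0.0294 F [-1.4 -0.6  4.8] gap0.0541
('y', True) t27.07 tray [-0.0444 -0.1428] z0.0293 F [-0.3 -0.4  3.8] gap0.0540
open t27.62 tray [-0.0448 -0.1435] z0.0289 F [-1.1 -0.7  0.1] gap0.0802
('pushx', True) t30.86 tray [-0.0726 -0.1266] z0.0137 F [-1.5 -1.2  1.8] gap0.0006
 t31.98 tray [-0.0292 -0.2033] z0.0141 F [-0.8 -0.6  1.2] gap0.0005
('pushy', True) t32.77 tray [-0.0303 -0.1782] z0.0137 F [ 0.4 -0.1 -1. ] gap0.0007
 t33.64 tray [-0.0351 -0.2042] z0.1506 F [ 0.1 -0.2 -0.4] gap0.0002
 t34.62 tray [-0.1732 -0.385 ] z0.2496 F [ 0.5 -0.2 -0.4] gap0.0001
top blue [-0.02904987 -0.04065248] -0.009661508328990702 0.009055306006218164 70.8328857421875
top orange [-0.02911889 -0.12492086] -0.0035555948569608517 0.01910595302586407 55.6644287109375
scene blue [-0.02329923 -0.04211144] 0.011117759405151507 0.008787724895542545 78.0462646484375
scene orange [-0.02811055 -0.12683762] 0.004221181987725461 0.017806053187604167 37.85205078125
```

View pics/h_top.png

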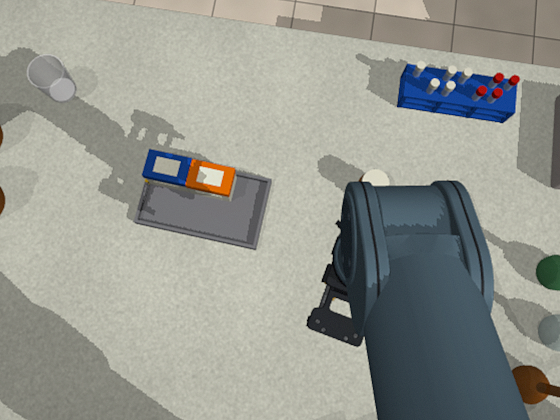

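View pics/h_scene.png

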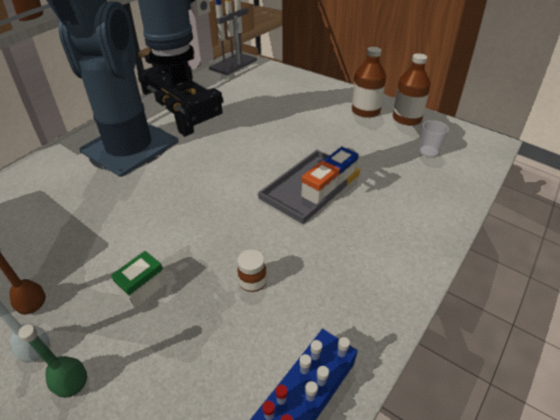

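```bash
python3 - <<'E'
import cv2
a=cv2.imread("pics/h_top.png")[135:210,130:285]; cv2.imwrite("pics/i_top.png",cv2.resize(a,None,fx=5,fy=5,interpolation=cv2.INTER_CUBIC))
a=cv2.imread("pics/h_scene.png")[135:225,255:375]; cv2.imwrite("pics/i_scene.png",cv2.resize(a,None,fx=6,fy=6,interpolation=cv2.INTER_CUBIC))
E
```

```text
(no output)
```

View pics/i_top.png

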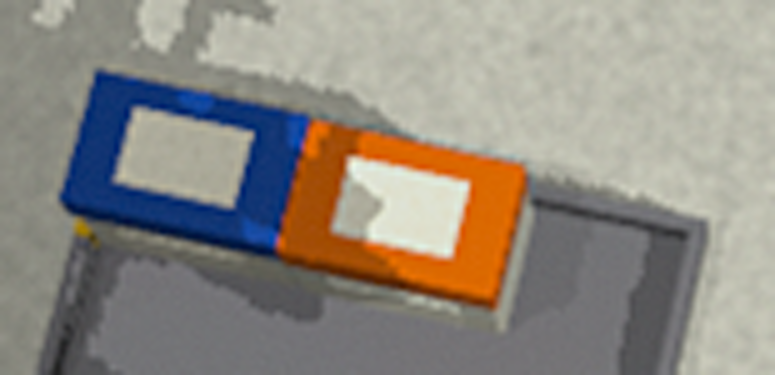

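View pics/i_scene.png

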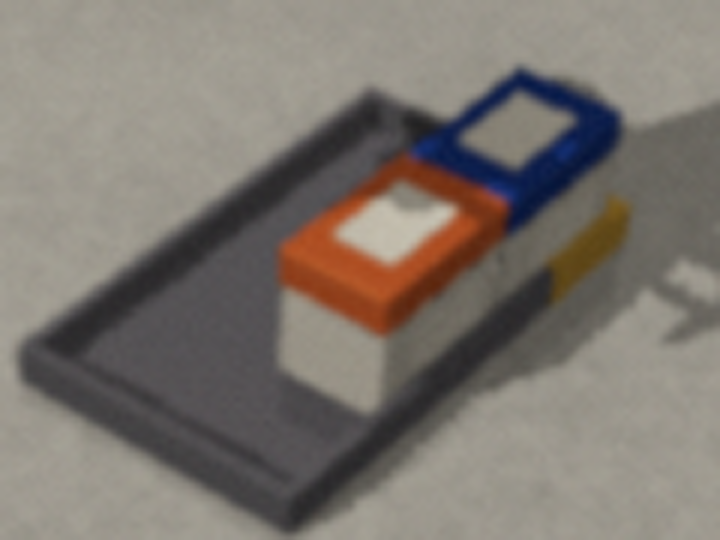

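The lids look flush and snug in both views. One discrepancy remains: orange's x push stopped 2 mm deeper than blue's. I'll probe the -x faces along their length with firm pushes, then snug +y again.

```bash
python3 - <<'E'
from h import *
ctrl.move_pose([*t2w(-.088,-.150),.05],q(TR[2]))
tl(-.084,-.150,.014,rate=.2)
for y in (-.150,-.108,-.042):
    tl(-.082,y,.014,rate=.25)
    r=tl(-.055,y,.014,rate=.04,thr=15); st(("x",y,r)); tl(-.082,y,.014,rate=.25)
tl(-.092,-.12,.014,rate=.3); tl(-.092,-.2,.014,rate=.3); tl(-.030,-.2,.014,rate=.3)
r=tl(-.030,-.150,.014,rate=.05,thr=15); st(("pushy",r))
tl(-.030,-.205,.014,rate=.2); tl(-.035,-.205,.13,rate=.3); st()
E
```

```text
('x', -0.15, True) t36.93 tray [-0.0726 -0.1499] z0.0138 F [-3.1 -0.8  3.2] gap0.0009
('x', -0.108, True) t37.90 tray [-0.0731 -0.1088] z0.0135 F [-0.6  0.3 -0.9] gap0.0009
('x', -0.042, True) t38.95 tray [-0.0743 -0.0432] z0.0136 F [-2.3  0.7  0.9] gap0.0006
('pushy', True) t40.96 tray [-0.0305 -0.1781] z0.0138 F [-0.3 -1.8  0.8] gap0.0007
 t41.77 tray [-0.0349 -0.2039] z0.1310 F [0.2 0.3 0.1] gap0.0006
```

The probes lie on one straight line: -72.6, -73.1 and -74.3 mm. That matches a yaw error of about 0.016 rad in my tray frame, so both boxes are flush with the wall. I'll take a last look and hand in.

```bash
python3 - <<'E'
from h import *
ctrl.move_pose([.42,-.10,.25],q(-.2))
im=viewer.read_camera("top"); cv2.imwrite("pics/j_top.png",cv2.resize(im[130:260,120:320,::-1],None,fx=4,fy=4,interpolation=cv2.INTER_CUBIC))
im=viewer.read_camera("scene"); cv2.imwrite("pics/j_scene.png",cv2.resize(im[130:330,100:400,::-1],None,fx=2.6,fy=2.6,interpolation=cv2.INTER_CUBIC))
st()
E
```

```text
t42.88 tray [-0.1731 -0.3847] z0.2496 F [ 1.4 -0.4 -0.1] gap0.0005
```

View pics/j_top.png

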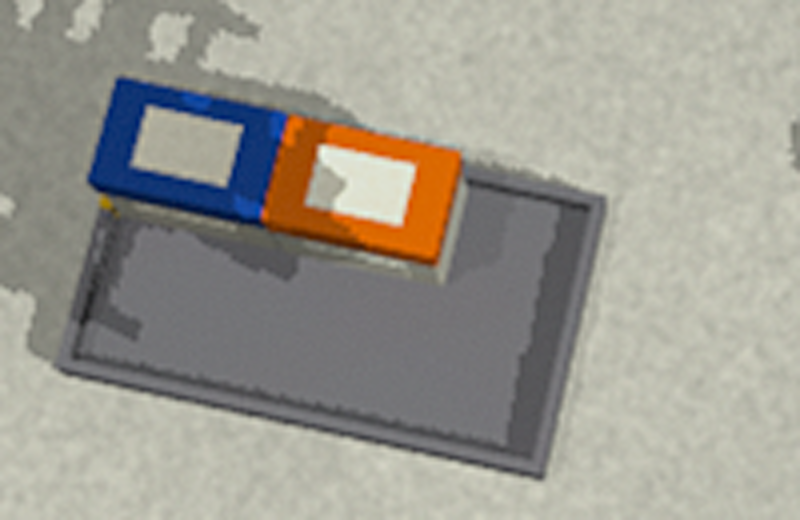

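View pics/j_scene.png

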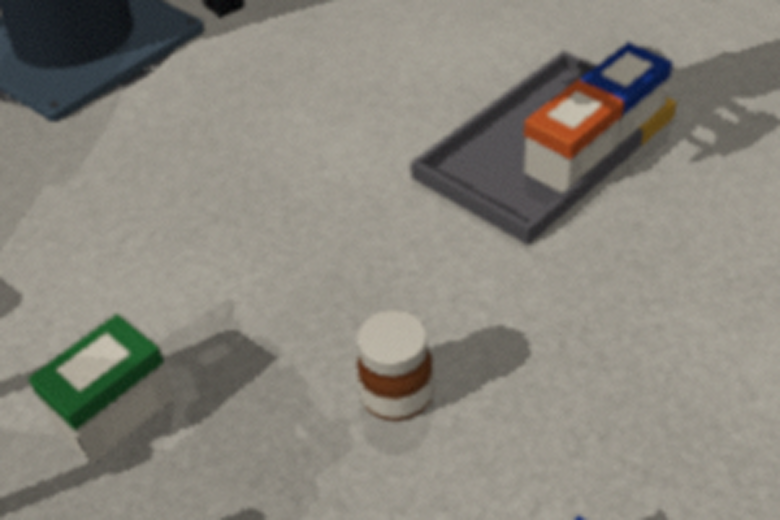

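Blue (crop 190,150) and orange (crop 362,188) sit end to end along the long wall, in the yellow corner. Green has not moved.

```bash
python3 -c "
from rig import *
close_job()"
```

```text
the job is handed in; nothing more can be done
```

The blue box is home in the yellow-marked corner and released. The orange box is flat along the same long wall, end to end and snug against it. The job was handed in at about 43 s of the 53 s allowed; `close_job` gives no verdict.

- **Blue box:** I gripped it, slid it to both walls, released it, then pushed it home with closed fingers. Repeating the pushes at 20 N instead of 8 N gave the same stop points within 0.3 mm.
- **Orange box:** I lifted it off the bench, set it in the tray, and pushed it to the long wall and then up to the blue box. The +y stop was 83.7 mm short of the blue box's stop, which matches an 84 mm box touching it.
- **Final pictures:** Both boxes look flush and snug. The green box is where it started, and the arm was clear of everything.

**What disagreed:**
- **Orange slide:** While still gripped, the orange box stopped on floor friction almost at once. The later pushes with closed fingers did the seating.
- **Depth in x:** The orange box stopped about 2 mm deeper in x than the blue box. Three probes along both boxes lay close to one straight line, so I put this down to a yaw error of about 0.015 rad in my tray estimate.
- **Camera fits:** My lid fits from the two cameras differed by up to about 6 mm on the blue box at the end, when its lid was partly in shadow. I relied on the contact stops instead.

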